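# Stack the tube mixer's drum plates

### The job

Finish the tube mixer's drum: onto its splined spindle, which already carries one blue toothed plate, put the orange divider plate with its tab pointing the opposite way to that blue plate's tab, then the second blue toothed plate on top with its tab pointing the same way as the first blue one. Feel for the splines and guide each plate by hand all the way down until it rests flat on the one below, never letting it drop and never pressing on the mixer with more than about 25 N; let go of everything at the end and leave the other things on the counter where they are.

Things in the scene. Friction and masses are not known exactly. Their poses are not given: they have to be found in the camera images.
- mixer: Tube mixer, fixed: white base 140 x 140 x 36 mm, origin at the centre of its underside, z up. On its vertical axis stands a braked steel spindle with the first blue toothed plate already on it: a plate like the second one, underside 44 mm up, lug tops 70 mm up, its tab towards this frame's +x, give or take the spindle's turn. More than 25 N on the mixer or spindle harms the bearing.
- mixer_splines (a point): Point on the spindle's axis at its spline tops, 116 mm up; axes as the base, NOT turning with the spindle. The spindle is a cross of four splines, 10 mm wide, reaching 24 mm from the axis, on the diagonals (45 degrees to the first tab), flat square-edged tops. Above them a round nose of 7.9 mm radius, 6 mm high, then 12 mm of taper to 3 mm radius, centres a plate (0.6 mm play).
- mixer_seat (a point): Point on the spindle's axis where the divider's underside is when home, 70 mm up, on the first plate's lugs; the second blue plate's is 96 mm up, on the divider's lugs. Spindle, splines and first plate together stand turned from the base by an unmeasured angle, up to 0.26 rad either way, new each time.
- mixer_nose (a point): Tip of the spindle's nose, 134 mm up, axes as the base. A plate meshes only within about 0.04 rad of the spindle's turn, else it stays on the spline tops: rest it there with a few newtons (it may tip slightly) and turn it about the axis until it drops in. The brake (0.6 N m) keeps the spindle from following gentle rubbing.
- divider: Orange divider plate, plain eight-sided rim, about 105 mm across, loose. Origin: centre of its underside; z up, x towards its one flat tab (24 mm wide, reaching 80 mm out, yellow end). Disc 6 mm thick, 0.1 to 0.2 kg. Bore: cross-shaped through hole, four slots on the diagonals (45 degrees to x), 12 mm wide, 25.5 mm from centre to end: fits the spindle in four positions, 90 degrees apart.
- carrier: Second blue plate, rim with square teeth, 108 mm across, loose. Origin: centre of its underside; z up, x towards its one flat tab (24 mm wide, reaching 80 mm out, yellow end). Disc 6 mm thick, 0.1 to 0.2 kg. Bore: cross-shaped through hole, four slots on the diagonals (45 degrees to x), 12 mm wide, 25.5 mm from centre to end: fits the spindle in four positions, 90 degrees apart.
- divider_grip (a point): Point between the divider's two upright grey grip lugs, on the plate's axis at half lug height (16 mm above the underside), axes as the plate. The lugs stand at y = +-23 mm, each 20 mm (x) by 6 mm (y), from 6 to 26 mm above the underside, 52 mm across their outer faces: grip from above, closing along y, fingertips just above the disc.
- carrier_grip (a point): Point between the second blue plate's two upright grey grip lugs, on the plate's axis at half lug height (16 mm above the underside), axes as the plate. The lugs stand at y = +-23 mm, each 20 mm (x) by 6 mm (y), from 6 to 26 mm above the underside, 52 mm across their outer faces: grip from above, closing along y, fingertips just above the disc.
- divider_tab (a point): Point on top of the divider's tab, 66 mm from its centre along its +x.
- carrier_tab (a point): Point on top of the second blue plate's tab, 66 mm from its centre along its +x.
- carton: Bystander: small white carton 45 x 60 x 35 mm, origin under its centre.
- vial: Bystander: small vial 28 mm across, 50 mm tall, blue cap, origin under its centre.
- tub: Bystander: bluish cup 68 mm across, 50 mm tall, origin under its centre.
- dish: Bystander: flat green dish 60 mm across, 18 mm tall, origin under its centre.
Not all that is in view belongs to the job. Several things have the shape of the divider; the one meant has the colours described above. Of the things shaped like the carrier, the blue one is meant.

How it is judged:
By the outcome, as a careful person would: the job done as asked, in the order asked, and still so for the second after the job is handed in, with the robot touching nothing.
It also fails if it takes over 72 s, if anything falls off the work surface, if the arm or the gripper's body presses on something with over 40 N, if the wrist force passes 120 N, or if a joint passes its speed limit or range.

### The arm

A 6-joint arm with a two-finger parallel gripper is mounted at the origin on the work surface. World frame = base frame: x ahead of the robot, y to its left, z up, the work surface at z = 0. Lengths are in m, angles in rad, forces in N, time in s.
With the tool pointing down it reaches from about 0.375 to 0.9 m from the base axis. Payload 3.1 kg.
Tool frame: the origin (TCP) lies midway between the tips of the shut fingers; the grasp point (between the pads) lies 19 mm behind it; z points along the fingers, y is the line along which they close (so a half turn about z gives the same grasp; the last joint's range is limited). The gripper opens to 87 mm and grips with 3 to 60 N. Pads are 19 mm wide; open, the fingers measure 117 mm over their backs; the gripper's body (75 mm by 190 mm) begins 51 mm behind the grasp point.
Start: joints at [-1.482, 0.527, 1.433, -0, 1.181, -0.178], TCP at [0.165, -0.603, 0.223] pointing down, gripper open.
Joint ranges: [-3.08, 3.08], [-0.75, 2.2], [0.22, 2.44], [-1.43, 4.57], [0, 2.65], [-2.85, 2.85]. Speed limits (rad/s): [2.79, 2.79, 3.14, 3.14, 3.14, 3.14].

### API

Orientations are given as a unit quaternion [w, x, y, z].
In Python, from plant import observe, get_image, finish_job, look_for, masks_of, landmark_of gives the robot as it stands.
- The arm moves only by the shell command python3 -m pendant 'ROWS'. ROWS is JSON, a list of rows, each a list of 7 numbers: the opening, from 0 (shut) to 1 (fully open), then the shift along the world's x, y, z in m, then the turn, a rotation vector about the world's x, y, z in degrees. In form: [[hand, x, y, z, wx, wy, wz], ...]. A call has 1 to 5 rows; each row is the pose to reach, as a shift and turn from the pose commanded when the call began; what a row does not reach only later rows make up. A row lasts 1/10 s, in which the tool goes at most 50 mm and 8.59 degrees, less where a joint would pass 70% of its speed; a pose out of reach is approached as far as the arm can. A call with a gripper value outside its range is refused whole. The fingers move at their own pace and stop on an object; the grip force is fixed at half the most. Time passes only in rows, so rows that repeat a pose let the fingers close. It gives the time, the measured TCP pose, the force, the opening and the grip force at its end, in the units of the state.
- observe(): the state, without advancing time (a new reading comes with each control period).
- get_image(name): name is "side" or "top" or "wrist"; returns a dict with "color" (400x640x3 uint8, red, green, blue), "fx", "fy", "cx", "cy" (pixels), "k1" (the pictures are not rectified: a ray, as slopes to the right and down, at radius r is drawn at 1 + k1 r^2 times it, then the intrinsics apply), "pose" (4x4, takes a point from camera to world coordinates). Camera axes: x right, y down, z forward; pixel columns grow to the right and rows downward; lengths in m; the calibration is good to about 2 mm. A picture is of the moment at which its call begins. There is no depth.
- finish_job(): hands the job in; it is judged then, once.
Trained networks look in a picture, given as the dict that the camera call returned (one of the last four; its "shot" number tells which), for a name from the list of things; names that differ only in an ending like _2 or _b are one class to them, and where a whole thing is asked for, a point or a joint stands for the part that bears it (a point fixed in the world has none). Each returns a list of dicts, best first, with "p" (0 to 1); they miss things now and then, are a little off and sometimes report something else, mostly with a low value. They report only what shows in the picture. A call takes as long as a camera call. They do not tell look-alikes from the thing itself.
- look_for(target, picture): "at" ([row, column] in pixels, amid what is visible of it).
- masks_of(target, picture): "mask" (400x640 bool, what is visible of it) and "at" ([row, column] in pixels, amid what is visible of it).
- landmark_of(target, picture): "at" ([row, column] in pixels: a listed point, or the origin of a listed thing).
The state is a dict: "clock": time; "q": joint angles; "qd": joint speeds; "tau": joint torques, N m; "eef_pos": TCP position; "ee_rot": TCP orientation; "force": force on the tool from outside, world axes, zero at the start; "moment": the same for the moment, N m; "finger_gap": opening from 0.0 (shut) to 1.0 (fully open); "gripper_force": force on a finger pad.
Only numpy, scipy, OpenCV 4.12 (cv2) and the standard library are available. Lean on these libraries where they do the work, as an engineer would, in place of code of your own. Each camera call takes 0.05 s, during which the arm holds its last target. There are 200 camera calls.

## Working session

There is one attempt and no reset: what is moved stays moved. The work goes in short steps, Python scripts to look and compute and a shell command to move; the robot and the scene stay as the last step left them, time stands still between calls to the robot, and variables do not carry over. Pictures are saved under pics/ and viewed, at most 10 in all, crops included, and the job is handed in when it is done.

```bash
ls; mkdir -p pics; cat > h.py <<'E'
import numpy as np, cv2
from plant import *
def ray(p,at):
    r,c=at; K=np.array([[p['fx'],0,p['cx']],[0,p['fy'],p['cy']],[0,0,1.]])
    xd=np.array([(c-p['cx'])/p['fx'],(r-p['cy'])/p['fy']]); x=xd.copy()
    for _ in range(20): x=xd/(1+p['k1']*(x@x))
    T=np.array(p['pose']); return T[:3,3],T[:3,:3]@np.array([x[0],x[1],1])
def onz(p,at,z):
    o,d=ray(p,at); return (o+d*(z-o[2])/d[2])
def tri(rays):
    A=np.zeros((3,3));b=np.zeros(3)
    for o,d in rays:
        d=d/np.linalg.norm(d);M=np.eye(3)-np.outer(d,d);A+=M;b+=M@o
    return np.linalg.solve(A,b)
def proj(p,X):
    T=np.array(p['pose']); c=T[:3,:3].T@(np.array(X)-T[:3,3]); x=c[:2]/c[2]; x=x*(1+p['k1']*(x@x))
    return np.array([x[1]*p['fy']+p['cy'],x[0]*p['fx']+p['cx']])
def save(p,n): cv2.imwrite('pics/'+n,p['color'][:,:,::-1])
E
python3 - <<'E'
from h import *
Z=dict(mixer=.0,mixer_splines=.116,mixer_seat=.07,mixer_nose=.134,divider=0,carrier=0,divider_grip=.016,carrier_grip=.016,divider_tab=.006,carrier_tab=.006)
ims=[]
for n in('top','side'):
    p=get_image(n); ims.append(p['color'])
    print(n,np.round(p['pose'],3).tolist(),p['fx'],p['k1'])
    for t,z in Z.items():
        for r in landmark_of(t,p)[:4]: print(t,round(r['p'],2),np.round(r['at'],1),np.round(onz(p,r['at'],z),3))
    for t in('carton','vial','tub','dish'):
        for r in look_for(t,p)[:2]: print(t,round(r['p'],2),np.round(r['at']),np.round(onz(p,r['at'],0.02),3))
    save(p,n+'0.png')
E
```

```text
pics
top [[0.009, -0.985, 0.173, 0.347], [-1.0, -0.01, -0.003, 0.007], [0.005, -0.173, -0.985, 1.045], [0.0, 0.0, 0.0, 1.0]] 363.6392595130978 -0.04233223473195906
mixer 0.74 [194.  328.1] [ 0.552 -0.026  0.   ]
mixer_splines 0.71 [187.5 330.5] [ 0.546 -0.029  0.116]
mixer_seat 0.62 [186.5 334. ] [ 0.559 -0.04   0.07 ]
mixer_nose 0.6 [230.8 420.8] [ 0.433 -0.256  0.134]
divider 0.86 [214.  176.7] [0.488 0.414 0.   ]
divider 0.73 [244.2 271.5] [0.404 0.135 0.   ]
divider 0.72 [230.9 421.3] [ 0.446 -0.296  0.   ]
divider 0.71 [201.7 226.8] [0.526 0.27  0.   ]
carrier 0.67 [230.  420.2] [ 0.448 -0.293  0.   ]
carrier 0.64 [277.6 374.3] [ 0.312 -0.158  0.   ]
divider_grip 0.98 [241.1 269.5] [0.411 0.139 0.016]
divider_grip 0.76 [199.4 225.1] [0.53  0.271 0.016]
divider_grip 0.7 [210.8 171.2] [0.495 0.425 0.016]
carrier_grip 0.87 [280.2 380.5] [ 0.306 -0.172  0.016]
carrier_grip 0.81 [231.8 423. ] [ 0.442 -0.296  0.016]
carrier_grip 0.31 [185.4 334.1] [ 0.574 -0.043  0.016]
divider_tab 0.69 [193.  184.8] [0.549 0.393 0.006]
divider_tab 0.65 [234.3 249.1] [0.431 0.199 0.006]
divider_tab 0.
[... 1375 characters left out ...]
0.016]
divider_grip 0.64 [270.4 360.9] [0.405 0.141 0.016]
carrier_grip 0.78 [189.2 399.1] [ 0.315 -0.157  0.016]
carrier_grip 0.59 [153.1 358. ] [ 0.45  -0.297  0.016]
divider_tab 0.98 [363. 285.] [0.553 0.401 0.006]
divider_tab 0.91 [290.3 350. ] [0.427 0.196 0.006]
divider_tab 0.57 [314.8 327.3] [0.475 0.27  0.006]
carrier_tab 0.85 [153.5 379.7] [ 0.38  -0.316  0.006]
carrier_tab 0.66 [179.8 379.8] [ 0.374 -0.198  0.006]
carrier_tab 0.66 [192.1 314.7] [ 0.564 -0.12   0.006]
carton 0.68 [298. 239.] [0.693 0.262 0.02 ]
carton 0.35 [361. 234.] [0.664 0.418 0.02 ]
vial 0.41 [144. 288.] [ 0.68  -0.307  0.02 ]
tub 0.71 [364. 236.] [0.658 0.423 0.02 ]
dish 0.65 [126. 304.] [ 0.642 -0.404  0.02 ]
```

```bash
python3 - <<'E'
import cv2
a=cv2.imread('pics/top0.png')[120:310,140:480]; b=cv2.imread('pics/side0.png')[100:400,180:460]
a=cv2.resize(a,None,fx=2,fy=2); cv2.imwrite('pics/a.png',a)
cv2.imwrite('pics/b.png',cv2.resize(b,None,fx=2,fy=2))
E
```

```text
(no output)
```

View pics/a.png

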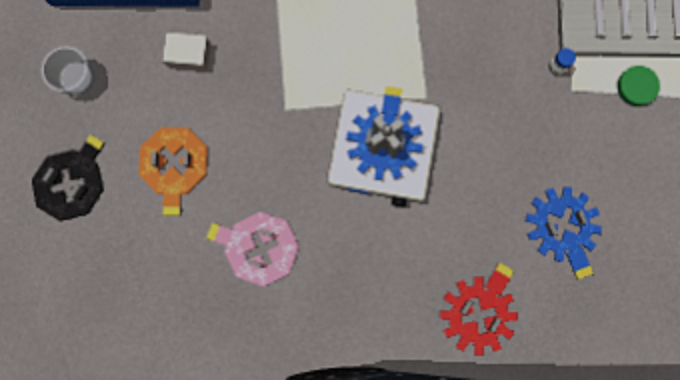

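View pics/b.png

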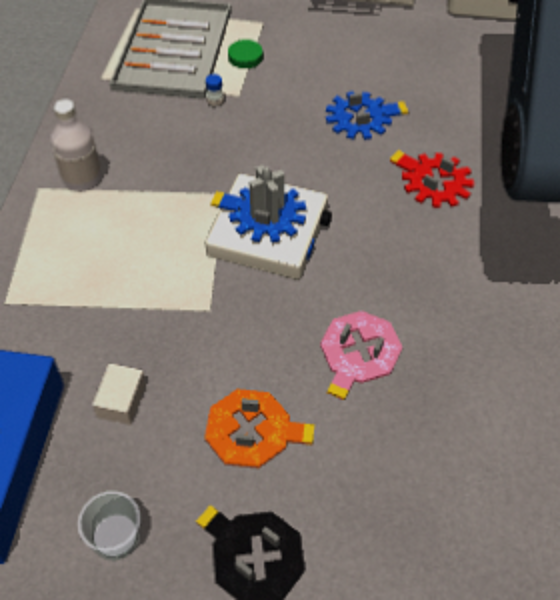

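Shaped like the divider: black (212,173), orange (200,226), pink (244,271); orange, with the yellow tab end at about (225,226), is the one described. Shaped like the carrier: blue (232,423), red (279,378), plus the plate already on the mixer; the loose blue one is meant. Next I measure yaw from the yellow tab ends and crop both to confirm.

```bash
python3 - <<'E'
from h import *
P={n:get_image(n) for n in('top','side')}
def yel(p):
    h=cv2.cvtColor(p['color'],cv2.COLOR_RGB2HSV); m=cv2.inRange(h,(23,150,90),(34,255,255))
    n,l,s,c=cv2.connectedComponentsWithStats(m); return [(s[i,4],c[i][::-1]) for i in range(1,n) if s[i,4]>=8]
for n,p in P.items():
    for a,c in yel(p): print(n,a,np.round(c,1),np.round(onz(p,c,.006),4),np.round(onz(p,c,.05),4))
    for t in('mixer','divider','carrier'):
        for r in masks_of(t,p)[:4]:
            m=r['mask']; hs=p['color'][m]; print(t,round(r['p'],2),np.round(r['at']),m.sum(),np.median(hs,0))
rs=[]
for n,p in P.items():
    for t in('mixer_nose','mixer_splines','mixer_seat'):
        print(n,t,[(round(r['p'],2),np.round(r['at'],1)) for r in landmark_of(t,p)])
p=P['top']['color']
f=lambda r,c:cv2.resize(p[r-35:r+35,c-40:c+40],None,fx=4.5,fy=4.5,interpolation=cv2.INTER_CUBIC)
cv2.imwrite('pics/c.png',np.vstack([np.hstack([f(205,226),f(236,423)])])[:,:,::-1])
o=observe();print(o['clock'],o['eef_pos'],o['ee_rot'],o['q'])
E
```

```text
top 22 [165.3 336.2] [ 0.637  -0.0495  0.006 ] [ 0.6248 -0.0471  0.05  ]
top 29 [190.9 187. ] [0.5557 0.3868 0.006 ] [0.5468 0.3707 0.05  ]
top 32 [225.5 225.5] [0.4553 0.2682 0.006 ] [0.4507 0.2572 0.05  ]
top 23 [235.6 246. ] [0.4271 0.2079 0.006 ] [0.4237 0.1993 0.05  ]
top 27 [254.6 391.9] [ 0.3769 -0.2078  0.006 ] [ 0.3756 -0.1987  0.05  ]
top 31 [256.  431.4] [ 0.3738 -0.3208  0.006 ] [ 0.3726 -0.307   0.05  ]
mixer 0.76 [194. 331.] 2545 [161. 159. 173.]
mixer 0.45 [206. 229.] 944 [180. 109.  53.]
divider 0.9 [211. 177.] 982 [30. 29. 30.]
divider 0.59 [204. 225.] 921 [180. 109.  53.]
divider 0.58 [244. 265.] 1025 [182. 133. 157.]
divider 0.54 [147. 419.] 114 [ 41.   81.  134.5]
carrier 0.68 [235. 421.] 962 [ 43.  85. 166.]
carrier 0.62 [273. 380.] 980 [178.  47.  45.]
carrier 0.35 [192. 331.] 2502 [161.5 160.  173. ]
side 18 [153.2 381. ] [ 0.3759 -0.3184  0.006 ] [ 0.3779 -0.27    0.05  ]
side 16 [177.2 378.2] [ 0.379  -0.2079  0.006 ] [ 0.3808 -0.1645  0.05  ]
side 28 [198.7 288.3] [ 0.6373 -0.0833  0.006 ] [ 0.6275 -0.0455  0.05  ]
side 38 [295.  348.5] [0.4296 0.21   0.006 
[... 315 characters left out ...]
79. 358.] 1014 [207. 118. 145.]
carrier 0.82 [186. 397.] 651 [194.  20.  17.]
carrier 0.75 [154. 360.] 570 [ 23.  73. 160.]
carrier 0.25 [363. 236.] 897 [132. 131. 130.]
top mixer_nose [(0.72, array([184.3, 329.8]))]
top mixer_splines [(0.75, array([189.4, 331.1])), (0.62, array([185.2, 332.1]))]
top mixer_seat [(0.78, array([187.4, 332.3]))]
side mixer_nose [(0.87, array([185.5, 315.6]))]
side mixer_splines []
side mixer_seat [(0.69, array([204.3, 311.8])), (0.26, array([300.9, 241.3]))]
2.2 [ 0.16539984 -0.60270225  0.22254274] [ 1.21536755e-06  9.91049687e-01  1.33493512e-01 -7.63364881e-06] [-1.48150347e+00  5.27514328e-01  1.43269011e+00 -1.63692613e-05
  1.18138511e+00 -1.78487350e-01]
```

View pics/c.png

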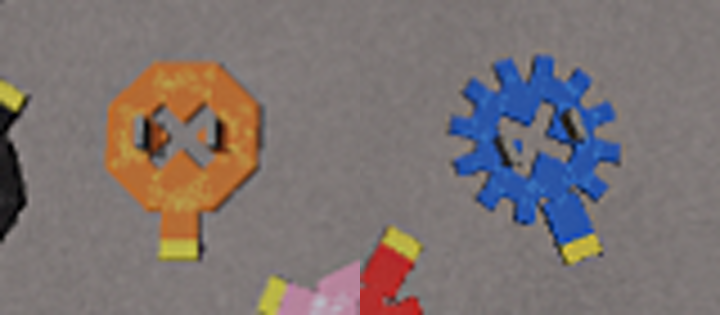

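Confirmed: the left crop shows the orange divider (lugs left and right, tab down) and the right crop the loose blue plate. I set out for the divider.

```bash

python3 -m pendant '[[1,0.03,0.036,0,0,0,-3],[1,0.06,0.072,0,0,0,-6],[1,0.09,0.108,0,0,0,-9],[1,0.12,0.144,0,0,0,-12],[1,0.15,0.18,0,0,0,-13]]'
python3 -m pendant '[[1,0.03,0.036,0,0,0,0],[1,0.06,0.072,0,0,0,0],[1,0.09,0.108,0,0,0,0],[1,0.11,0.15,0,0,0,0],[1,0.12,0.195,0,0,0,0]]'
python3 -m pendant '[[1,0.01,0.045,0,0,0,0],[1,0.02,0.09,0,0,0,0],[1,0.03,0.135,0,0,0,0],[1,0.04,0.18,0,0,0,0],[1,0.05,0.22,0,0,0,0]]'
python3 -m pendant '[[1,0.01,0.045,-0.01,0,0,0],[1,0.02,0.09,-0.03,0,0,0],[1,0.03,0.135,-0.05,0,0,0],[1,0.04,0.18,-0.07,0,0,0],[1,0.045,0.22,-0.08,0,0,0]]'
```

```text
clock: 2.7
eef_pos: [0.3163, -0.4213, 0.2227]
ee_rot: [0.0, 1.0, 0.019, 0.0]
force: [0.8, -0.4, -0.0]
finger_gap: 1.003
gripper_force: 0.0
clock: 3.2
eef_pos: [0.4374, -0.2268, 0.2229]
ee_rot: [0.001, 1.0, 0.021, 0.001]
force: [0.6, 0.3, 0.4]
finger_gap: 1.0
gripper_force: 0.0
clock: 3.7
eef_pos: [0.4855, -0.0055, 0.2228]
ee_rot: [-0.0, 1.0, 0.021, 0.0]
force: [1.5, 0.2, -0.4]
finger_gap: 1.0
gripper_force: 0.0
clock: 4.2
eef_pos: [0.5303, 0.2144, 0.141]
ee_rot: [0.0, 1.0, 0.021, -0.001]
force: [1.6, -1.0, 0.8]
finger_gap: 1.004
gripper_force: 0.0
```

```bash
python3 - <<'E'
from h import *
p=get_image('wrist'); o=observe()
print(o['eef_pos'],np.round(p['pose'],3).tolist(),p['fx'],p['k1'])
for t,z in dict(divider_grip=.016,divider_tab=.006,divider=0).items():
    for r in landmark_of(t,p)[:3]: print(t,round(r['p'],2),np.round(r['at'],1),np.round(onz(p,r['at'],z),4))
h=cv2.cvtColor(p['color'],cv2.COLOR_RGB2HSV); m=cv2.inRange(h,(23,150,90),(34,255,255))
n,l,s,c=cv2.connectedComponentsWithStats(m)
for i in range(1,n):
    if s[i,4]>30: print('yel',s[i],np.round(onz(p,c[i][::-1],.006),4))
save(p,'w1.png')
E
```

```text
[0.53035912 0.21993816 0.14013746] [[0.041, -0.951, -0.306, 0.615], [-0.999, -0.039, -0.014, 0.218], [0.001, 0.306, -0.952, 0.303], [0.0, 0.0, 0.0, 1.0]] 289.5058224456183 -0.009002417067184718
divider_grip 0.95 [210.5 125.2] [0.4984 0.4226 0.016 ]
divider_grip 0.93 [295.8 382.9] [0.4032 0.1377 0.016 ]
divider_grip 0.6 [186.1 263.8] [0.5314 0.2746 0.016 ]
divider_tab 0.84 [242.  271.2] [0.4627 0.2695 0.006 ]
divider_tab 0.74 [266.6 329.2] [0.4336 0.2021 0.006 ]
divider_tab 0.67 [159.5 152.1] [0.5524 0.3921 0.006 ]
divider 0.96 [181.1 270.9] [0.5327 0.27   0.    ]
divider 0.75 [290.7 379.7] [0.3987 0.138  0.    ]
divider 0.63 [207.9 133.4] [0.4954 0.4242 0.    ]
yel [622  94  18  18 233] [ 0.6297 -0.0877  0.006 ]
yel [143 143  25  22 299] [0.5591 0.3884 0.006 ]
yel [261 241  21  10 187] [0.4584 0.2699 0.006 ]
yel [316 260  16  16 154] [0.4311 0.2088 0.006 ]
```

View pics/w1.png

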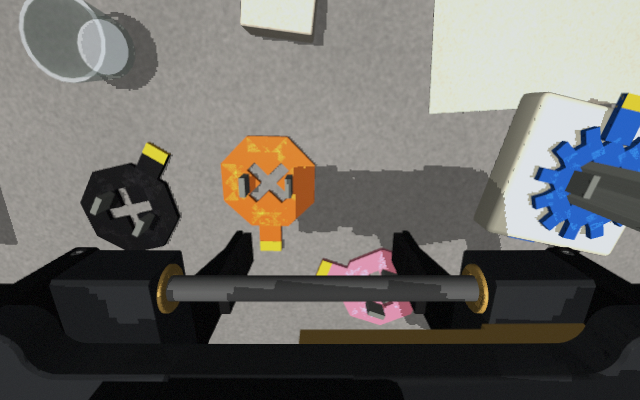

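```bash

python3 -m pendant '[[1,0.001,0.026,-0.03,0,0,0],[1,0.002,0.052,-0.06,0,0,0],[1,0.002,0.052,-0.1,0,0,0],[1,0.002,0.052,-0.12,0,0,0],[1,0.002,0.052,-0.13,0,0,0]]'
python3 -m pendant '[[0,0,0,0,0,0,0],[0,0,0,0,0,0,0],[0,0,0,0,0,0,0],[0,0,0,0,0,0,0],[0,0,0,0,0,0,0]]'
python3 -m pendant '[[0,0,0,0,0,0,0],[0,0,0,0,0,0,0],[0,0,0,0,0,0,0]]'
```

```text
clock: 4.9
eef_pos: [0.5316, 0.2625, 0.0111]
ee_rot: [0.001, 1.0, 0.02, -0.002]
force: [1.1, 0.5, 0.6]
finger_gap: 0.998
gripper_force: 0.0
clock: 5.4
eef_pos: [0.5333, 0.2648, 0.0138]
ee_rot: [-0.001, 1.0, 0.02, 0.001]
force: [1.1, 2.3, 1.8]
finger_gap: 0.63
gripper_force: 0.7
clock: 5.7
eef_pos: [0.5332, 0.2648, 0.0136]
ee_rot: [-0.0, 1.0, 0.02, 0.001]
force: [0.6, 1.4, 5.8]
finger_gap: 0.591
gripper_force: 30.0
```

```bash

python3 -m pendant '[[0,0,0,0.02,0,0,0],[0,0,0,0.06,0,0,0],[0,0,0,0.1,0,0,0],[0,0,0,0.14,0,0,0],[0,0,0,0.18,0,0,0]]'
python3 -m pendant '[[0,0,-0.03,0.005,0,0,-4],[0,0,-0.06,0.005,0,0,-8],[0,0,-0.08,0.005,0,0,-12],[0,0,-0.08,0.005,0,0,-15],[0,0,-0.08,0.005,0,0,-15]]'
python3 - <<'E'
from h import *
o=observe();print(o['clock'],o['eef_pos'],o['ee_rot'],o['force'],o['moment'])
def yel(p):
    h=cv2.cvtColor(p['color'],cv2.COLOR_RGB2HSV); m=cv2.inRange(h,(23,150,90),(34,255,255))
    n,l,s,c=cv2.connectedComponentsWithStats(m); return [(s[i,4],c[i][::-1]) for i in range(1,n) if s[i,4]>=8]
R={}
for n in('top','side','wrist'):
    p=get_image(n); save(p,n+'2.png')
    for a,c in yel(p): print(n,a,np.round(c,1),np.round(onz(p,c,.05),4),np.round(onz(p,c,o['eef_pos'][2]-.0136+.006),4))
    if n!='wrist':
      for t in('mixer_nose','mixer_splines','mixer_seat'):
        for r in landmark_of(t,p)[:1]:
            z={'e':.134,'s':.116,'t':.07}[t[-1]]; print(n,t,round(r['p'],2),np.round(r['at'],1),np.round(onz(p,r['at'],z),4)); R.setdefault(t,[]).append(ray(p,r['at']))
    else:
      for t in('divider_grip','divider_tab'):
        for r in landmark_of(t,p)[:2]: print(t,round(r['p'],2),np.round(r['at'],1),np.round(onz(p,r['at'],o['eef_pos'][2]+{'p':.0024,'b':-.0076}[t[-1]]),4))
for t in R:
    if len(R[t])==2: print(t,tri(R[t]))
a=cv2.imread('pics/top2.png')[150:230,290:380]; b=cv2.imread('pics/side2.png')[140:260,240:380];
cv2.imwrite('pics/d.png',np.hstack([cv2.resize(a,(390,350),interpolation=2),cv2.resize(b,(405,350),interpolation=2)]))
E
```

```text
clock: 6.2
eef_pos: [0.5315, 0.2638, 0.1935]
ee_rot: [0.001, 1.0, 0.021, -0.001]
force: [0.8, 1.2, -1.9]
finger_gap: 0.594
gripper_force: 30.0
clock: 6.7
eef_pos: [0.5317, 0.1833, 0.1971]
ee_rot: [0.0, 0.994, -0.111, -0.001]
force: [-0.2, -0.0, -1.5]
finger_gap: 0.591
gripper_force: 30.0
6.7 [0.53173265 0.18334787 0.19711525] [ 3.86536507e-04  9.93850907e-01 -1.10723174e-01 -7.76670214e-04] [-0.2003692  -0.03857131 -1.47030788] [ 0.06345948 -0.00841039  0.05725736]
top 22 [165.3 336.2] [ 0.6248 -0.0471  0.05  ] [ 0.5858 -0.0396  0.1895]
top 23 [235.6 246. ] [0.4237 0.1993 0.05  ] [0.4129 0.1724 0.1895]
top 27 [254.6 391.9] [ 0.3756 -0.1987  0.05  ] [ 0.3716 -0.1699  0.1895]
top 30 [255.9 431.5] [ 0.3729 -0.3072  0.05  ] [ 0.3693 -0.2632  0.1895]
top mixer_nose 0.55 [184.1 333.5] [ 0.5513 -0.0357  0.134 ]
top mixer_splines 0.81 [182.1 331.4] [ 0.5606 -0.031   0.116 ]
top mixer_seat 0.65 [188.4 334.2] [ 0.5536 -0.0406  0.07  ]
side 18 [153.2 381. ] [ 0.3779 -0.27    0.05  ] [ 0.3841 -0.1165  0.1895]
side 16 [177.2 378.2] [ 0.3808 -0.1645  0.05  ] [ 0.3866 -0.0269  0.1895]
side 47 [248.
[... 172 characters left out ...]
332 0.458  0.1895]
side mixer_seat 0.61 [201.6 312.5] [ 0.5553 -0.027   0.07  ]
wrist 329 [ 40.8 534. ] [ 0.6272 -0.0462  0.05  ] [0.6214 0.0496 0.1895]
wrist 195 [188.7 161.6] [0.5659 0.3608 0.05  ] [0.5878 0.2734 0.1895]
wrist 126 [221.6 632.8] [ 0.4084 -0.1602  0.05  ] [ 0.5012 -0.013   0.1895]
wrist 75 [246.9 321.3] [0.4566 0.2025 0.05  ] [0.5277 0.1864 0.1895]
wrist 64 [328.5 321.5] [0.3397 0.2285 0.05  ] [0.4634 0.2006 0.1895]
divider_grip 0.83 [240.9 150.1] [0.5596 0.2868 0.1995]
divider_grip 0.69 [248.9 323.1] [0.5312 0.1844 0.1995]
divider_tab 0.84 [325.2 324.6] [0.4658 0.1978 0.1895]
divider_tab 0.8 [247. 330.] [0.5263 0.1808 0.1895]
mixer_seat [ 0.55750356 -0.04148143  0.05299092]
```

View pics/d.png

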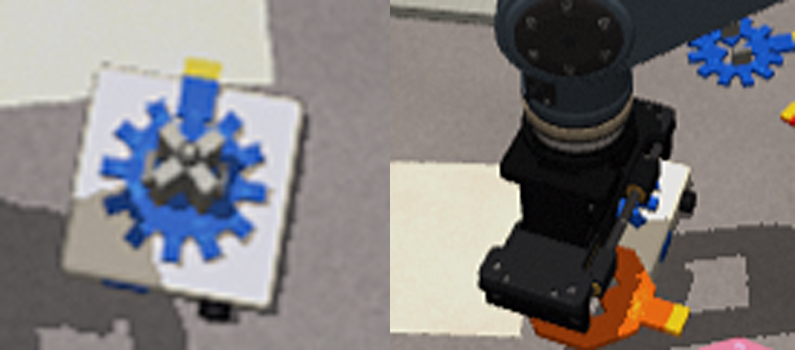

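View pics/wrist2.png

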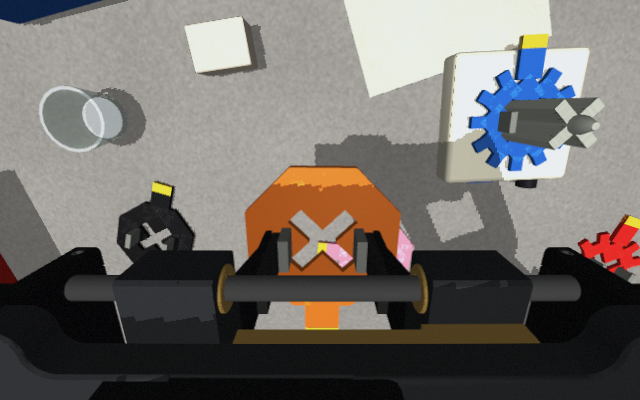

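```bash
python3 - <<'E'
from h import *
W=get_image('wrist');T=get_image('top');S=get_image('side')
T0=ray(T,(185,333.6));W0=ray(W,(126,597));S0=ray(S,(184,313.7))
for n,r in(('TWS',[T0,W0,S0]),('TW',[T0,W0]),('TS',[T0,S0]),('WS',[W0,S0])): print(n,tri(r))
for p,a in((T,(185,333.6)),(W,(126,597)),(S,(184,313.7))): print(onz(p,a,.134))
# tab
t=tri([ray(T,(165.3,336.2)),ray(W,(40.8,534)),ray(S,(198.7,288.3))]); print('tab',t)
for th in range(-20,-5,2):
    pass
E
```

```text
TWS [ 0.5516138  -0.03687115  0.1311231 ]
TW [ 0.55117809 -0.03703871  0.13163336]
TS [ 0.55107124 -0.03623561  0.13057156]
WS [ 0.55254046 -0.03832844  0.13017288]
[ 0.54893327 -0.03596382  0.134     ]
[ 0.55333891 -0.03622509  0.134     ]
[ 0.55189288 -0.03341947  0.134     ]
tab [ 0.62690213 -0.04759903  0.04754637]
```

```bash

python3 -m pendant '[[0,0.004,-0.045,0,0,0,2],[0,0.008,-0.09,0,0,0,3],[0,0.012,-0.135,0,0,0,4.5],[0,0.016,-0.18,0,0,0,4.5],[0,0.019,-0.22,0,0,0,4.5]]'
python3 -m pendant '[[0,0,0,-0.015,0,0,0],[0,0,0,-0.03,0,0,0],[0,0,0,-0.04,0,0,0],[0,0,0,-0.04,0,0,0]]'
python3 - <<'E'
from h import *
o=observe();print(o['eef_pos'],o['ee_rot'],o['force'],o['moment'])
for n in('wrist','top','side'): save(get_image(n),n+'3.png')
b=cv2.imread('pics/side3.png')[130:250,240:400]; a=cv2.imread('pics/wrist3.png')[130:340,200:450]
cv2.imwrite('pics/e.png',np.hstack([cv2.resize(a,(420,353),interpolation=2),cv2.resize(b,(380,353),interpolation=2)]))
E
```

```text
clock: 7.9
eef_pos: [0.5517, -0.0379, 0.1977]
ee_rot: [0.0, 0.997, -0.071, 0.0]
force: [0.9, 0.1, -1.3]
finger_gap: 0.592
gripper_force: 30.0
clock: 8.3
eef_pos: [0.5503, -0.0354, 0.1562]
ee_rot: [-0.0, 0.997, -0.071, -0.002]
force: [-0.6, -0.8, -2.2]
finger_gap: 0.591
gripper_force: 30.0
[ 0.5502782  -0.03538007  0.15616416] [-3.21948756e-04  9.97468004e-01 -7.10961666e-02 -1.67695137e-03] [-0.62450071 -0.76032513 -2.17817686] [0.0276542  0.04530175 0.05264524]
```

View pics/e.png

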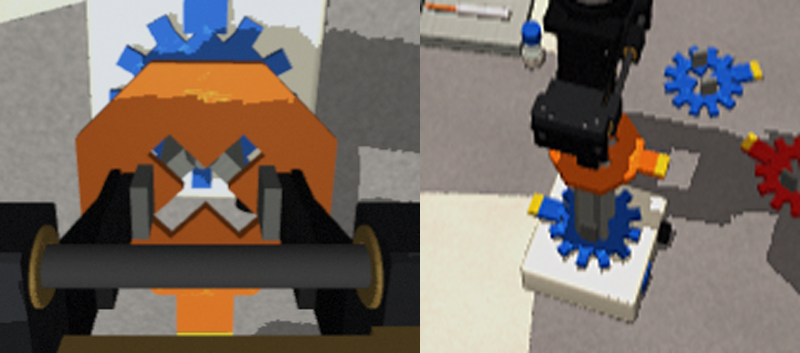

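```bash

python3 -m pendant '[[0,0,0,-0.003,0,0,0],[0,0,0,-0.006,0,0,0],[0,0,0,-0.008,0,0,0]]'
python3 -m pendant '[[0,0,0,-0.002,0,0,0],[0,0,0,-0.004,0,0,0],[0,0,0,-0.004,0,0,0]]'
python3 -m pendant '[[0,0,0,-0.002,0,0,0],[0,0,0,-0.004,0,0,0],[0,0,0,-0.004,0,0,0]]'
python3 -c "
from h import *
p=get_image('wrist')
o=observe();print(o['eef_pos'],o['force'],o['moment'])
for z in(.134,.122): print(proj(p,(.5513,-.0362,z)))
for z in(-.0136,-.0076): print(proj(p,o['eef_pos']+np.array([0,0,z])))
save(p,'w4.png')
"
```

```text
clock: 8.75
eef_pos: [0.5515, -0.0355, 0.1496]
ee_rot: [0.0, 0.997, -0.071, 0.0]
force: [-0.6, 0.3, -1.1]
finger_gap: 0.592
gripper_force: 30.0
clock: 9.05
eef_pos: [0.5512, -0.0356, 0.1452]
ee_rot: [-0.0, 0.997, -0.071, -0.0]
force: [0.5, 0.6, -1.5]
finger_gap: 0.594
gripper_force: 30.0
clock: 9.35
eef_pos: [0.5512, -0.0357, 0.1413]
ee_rot: [-0.0, 0.997, -0.071, -0.0]
force: [1.1, 0.4, -0.6]
finger_gap: 0.596
gripper_force: 30.0
[ 0.55129909 -0.03567279  0.14138325] [ 0.96358552 -0.59053579 -1.21271822] [-0.01421538  0.03100794  0.02544098]
[240.36664414 323.12791247]
[232.52130837 323.05218801]
[236.29011001 322.30574326]
[240.32262479 322.32084089]
```

```bash

for i in 1; do
python3 -m pendant '[[0,0,0,-0.001,0,0,0],[0,0,0,-0.002,0,0,0],[0,0,0,-0.002,0,0,0]]'
python3 -m pendant '[[0,0,0,-0.001,0,0,0],[0,0,0,-0.002,0,0,0],[0,0,0,-0.002,0,0,0]]'
python3 -m pendant '[[0,0,0,-0.001,0,0,0],[0,0,0,-0.002,0,0,0],[0,0,0,-0.002,0,0,0]]'
python3 -m pendant '[[0,0,0,-0.001,0,0,0],[0,0,0,-0.002,0,0,0],[0,0,0,-0.002,0,0,0]]'
done | grep -v -e gap -e gripper
```

```text
clock: 9.7
eef_pos: [0.5516, -0.0358, 0.1395]
ee_rot: [0.0, 0.997, -0.071, 0.0]
force: [0.6, 0.2, -1.0]
clock: 10.0
eef_pos: [0.5519, -0.0358, 0.1376]
ee_rot: [0.0, 0.997, -0.071, 0.001]
force: [0.1, -0.8, -1.1]
clock: 10.3
eef_pos: [0.5523, -0.0359, 0.1358]
ee_rot: [0.0, 0.997, -0.071, 0.001]
force: [0.9, -0.6, 0.0]
clock: 10.6
eef_pos: [0.5526, -0.0358, 0.1337]
ee_rot: [0.0, 0.997, -0.071, 0.001]
force: [4.4, 0.0, -0.7]
```

```bash

{
python3 -m pendant '[[0,0.001,0,0,0,0,0],[0,0.002,0,-0.001,0,0,0],[0,0.002,0,-0.002,0,0,0]]'
python3 -m pendant '[[0,0,0,-0.001,0,0,0],[0,0,0,-0.002,0,0,0],[0,0,0,-0.002,0,0,0]]'
python3 -m pendant '[[0,0,0,-0.001,0,0,0],[0,0,0,-0.001,0,0,0]]'
} | grep -v -e gap -e gripper
```

```text
clock: 10.9
eef_pos: [0.5532, -0.0355, 0.1314]
ee_rot: [-0.0, 0.997, -0.071, -0.0]
force: [2.6, 0.4, 1.2]
clock: 11.2
eef_pos: [0.5533, -0.0355, 0.1295]
ee_rot: [-0.0, 0.997, -0.071, -0.0]
force: [3.5, 1.0, 1.5]
clock: 11.4
eef_pos: [0.5534, -0.0356, 0.1294]
ee_rot: [-0.0, 0.997, -0.071, 0.0]
force: [1.1, 1.4, 6.5]
```

```bash

{
python3 -m pendant '[[0,0.0005,0,0,0,0,0.5],[0,0.0005,0,0,0,0,1],[0,0.0005,0,0,0,0,1.5]]'
python3 -m pendant '[[0,0,0,0,0,0,0.5],[0,0,0,0,0,0,1],[0,0,0,0,0,0,1.5]]'
python3 -m pendant '[[0,0,0,0,0,0,0.5],[0,0,0,0,0,0,1],[0,0,0,0,0,0,1.5]]'
python3 -c "from plant import *;print(observe()['moment'])"
} | grep -v -e gap -e gripper
```

```text
clock: 11.7
eef_pos: [0.5538, -0.0355, 0.1293]
ee_rot: [-0.0, 0.998, -0.058, 0.0]
force: [1.0, 0.7, 5.7]
clock: 12.0
eef_pos: [0.554, -0.0354, 0.1293]
ee_rot: [-0.0, 0.999, -0.045, 0.0]
force: [1.8, 1.2, 6.9]
clock: 12.3
eef_pos: [0.5541, -0.0354, 0.1294]
ee_rot: [-0.0, 0.999, -0.032, 0.0]
force: [1.4, 1.1, 8.1]
[ 0.35826144 -0.2436286  -0.11587809]
```

```bash

{
python3 -m pendant '[[0,0,0,0,0,0,-1.5],[0,0,0,0,0,0,-3],[0,0,0,0,0,0,-4.5],[0,0,0,0,0,0,-5.2]]'
python3 -m pendant '[[0,0,0,0,0,0,-0.5],[0,0,0,0,0,0,-1],[0,0,0,0,0,0,-1.5]]'
python3 -m pendant '[[0,0,0,0,0,0,-0.5],[0,0,0,0,0,0,-1],[0,0,0,0,0,0,-1.5]]'
python3 -c "from plant import *;print(observe()['moment'])"
} | grep -v -e gap -e gripper
```

```text
clock: 12.7
eef_pos: [0.5535, -0.0354, 0.1293]
ee_rot: [-0.0, 0.997, -0.077, -0.0]
force: [0.9, 1.5, 7.3]
clock: 13.0
eef_pos: [0.5536, -0.0352, 0.1291]
ee_rot: [-0.0, 0.996, -0.09, -0.0]
force: [1.7, 1.9, 6.8]
clock: 13.3
eef_pos: [0.5538, -0.035, 0.1291]
ee_rot: [-0.0, 0.995, -0.103, 0.0]
force: [1.6, 2.3, 5.8]
[ 0.46289159 -0.4019361   0.09173061]
```

```bash

{
python3 -m pendant '[[0,0,0.0005,0,0,0,-0.5],[0,0,0.0005,0,0,0,-1],[0,0,0.0005,0,0,0,-1.5]]'
python3 -m pendant '[[0,0,0,0,0,0,-0.5],[0,0,0,0,0,0,-1],[0,0,0,0,0,0,-1.5]]'
python3 -m pendant '[[0,0,0,0,0,0,-0.5],[0,0,0,0,0,0,-1],[0,0,0,0,0,0,-1.5]]'
python3 -c "
from h import *
print(observe()['moment']);p=get_image('wrist');save(p,'w5.png');a=p['color'][150:300,230:420,::-1]
cv2.imwrite('pics/f.png',cv2.resize(a,(760,600),interpolation=2))"
} | grep -v -e gap -e gripper
```

```text
clock: 13.6
eef_pos: [0.5539, -0.035, 0.1293]
ee_rot: [0.0, 0.993, -0.116, 0.0]
force: [0.9, 1.9, 7.3]
clock: 13.9
eef_pos: [0.5539, -0.035, 0.1294]
ee_rot: [0.0, 0.992, -0.129, 0.0]
force: [1.4, 2.1, 7.9]
clock: 14.2
eef_pos: [0.5539, -0.0351, 0.1295]
ee_rot: [0.0, 0.99, -0.142, 0.0]
force: [2.0, 1.7, 7.7]
[ 0.27397413 -0.20586021  0.09187041]
```

View pics/f.png

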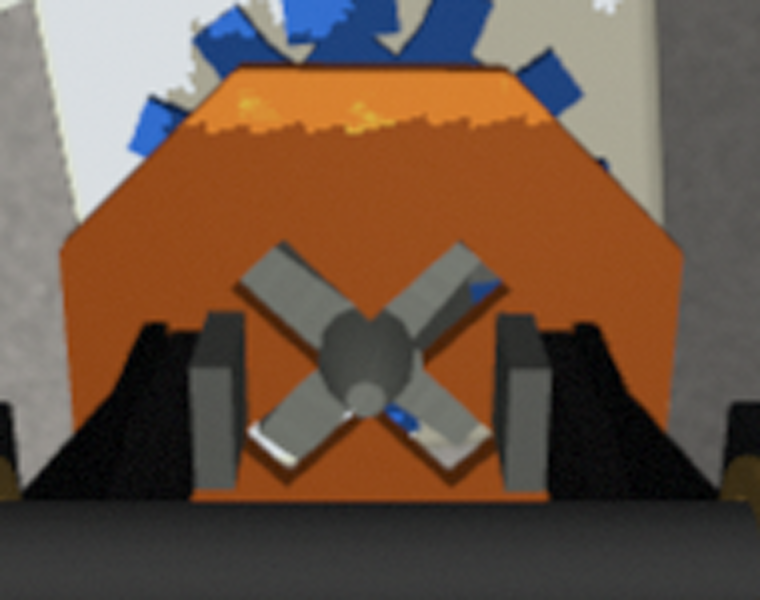

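The crop shows the spline tops through the slots. The slots run past the splines on their clockwise side, so the plate must turn counter-clockwise by a few degrees.

```bash

{
python3 -m pendant '[[0,0,0.0004,0,0,0,0.8],[0,0,0.0004,0,0,0,1.6],[0,0,0.0004,0,0,0,2.4]]'
python3 -m pendant '[[0,0,0,0,0,0,0.5],[0,0,0,0,0,0,1],[0,0,0,0,0,0,1]]'
python3 -m pendant '[[0,0,0,0,0,0,0.5],[0,0,0,0,0,0,1],[0,0,0,0,0,0,1]]'
python3 -m pendant '[[0,0,0,0,0,0,0.5],[0,0,0,0,0,0,1],[0,0,0,0,0,0,1]]'
python3 -m pendant '[[0,0,0,0,0,0,0.5],[0,0,0,0,0,0,1],[0,0,0,0,0,0,1]]'
python3 -m pendant '[[0,0,0,0,0,0,0.5],[0,0,0,0,0,0,1],[0,0,0,0,0,0,1]]'
python3 -c "
from h import *
print(observe()['moment']);p=get_image('wrist');save(p,'w6.png')"
} | grep -v -e gap -e gripper
```

```text
clock: 14.55
eef_pos: [0.5537, -0.0352, 0.1294]
ee_rot: [0.0, 0.993, -0.121, -0.0]
force: [0.7, -0.5, 6.4]
clock: 14.85
eef_pos: [0.5536, -0.0352, 0.1293]
ee_rot: [0.0, 0.994, -0.113, -0.0]
force: [-0.1, 0.1, 6.6]
clock: 15.15
eef_pos: [0.5535, -0.0353, 0.1293]
ee_rot: [0.001, 0.995, -0.104, -0.0]
force: [-0.3, -0.7, 7.4]
clock: 15.45
eef_pos: [0.5535, -0.0354, 0.1293]
ee_rot: [0.001, 0.995, -0.095, -0.0]
force: [-0.3, -0.3, 6.6]
clock: 15.75
eef_pos: [0.5536, -0.0354, 0.1292]
ee_rot: [0.001, 0.996, -0.087, -0.0]
force: [-0.0, -1.7, 6.5]
clock: 16.05
eef_pos: [0.5537, -0.0348, 0.1283]
ee_rot: [0.0, 0.997, -0.078, -0.0]
force: [2.0, 0.0, 0.5]
[ 0.00141622 -0.46730014 -0.0388116 ]
```

It dropped in at a yaw of about -9°, to the commanded height. I guide it down.

```bash

{
python3 -m pendant '[[0,0.0004,0,-0.001,0,0,0],[0,0.0004,0,-0.002,0,0,0],[0,0.0004,0,-0.003,0,0,0],[0,0.0004,0,-0.003,0,0,0]]'
python3 -m pendant '[[0,0,0,-0.001,0,0,0],[0,0,0,-0.003,0,0,0],[0,0,0,-0.004,0,0,0]]'
python3 -c "
from h import *
print(observe()['moment'])"
} | grep -v -e gap -e gripper
```

```text
clock: 16.5
eef_pos: [0.5538, -0.0348, 0.1251]
ee_rot: [-0.0, 0.997, -0.078, -0.001]
force: [2.0, -0.5, -1.4]
clock: 16.8
eef_pos: [0.5539, -0.0347, 0.1212]
ee_rot: [-0.0, 0.997, -0.078, -0.0]
force: [0.7, -0.0, -0.5]
[-0.07548923 -0.2225425   0.00829325]
```

```bash

{
python3 -m pendant '[[0,0,0,-0.003,0,0,0],[0,0,0,-0.006,0,0,0],[0,0,0,-0.009,0,0,0],[0,0,0,-0.012,0,0,0]]'
python3 -m pendant '[[0,0,0,-0.003,0,0,0],[0,0,0,-0.006,0,0,0],[0,0,0,-0.009,0,0,0],[0,0,0,-0.012,0,0,0]]'
python3 -m pendant '[[0,0,0,-0.003,0,0,0],[0,0,0,-0.006,0,0,0],[0,0,0,-0.008,0,0,0],[0,0,0,-0.009,0,0,0]]'
python3 -m pendant '[[0,0,0,-0.001,0,0,0],[0,0,0,-0.002,0,0,0],[0,0,0,-0.002,0,0,0]]'
python3 -c "
from h import *
print(observe()['moment'])"
} | grep -v -e gap -e gripper
```

```text
clock: 17.2
eef_pos: [0.554, -0.0347, 0.1091]
ee_rot: [-0.0, 0.997, -0.078, -0.0]
force: [0.8, -0.2, -0.9]
clock: 17.6
eef_pos: [0.5541, -0.0347, 0.0972]
ee_rot: [-0.0, 0.997, -0.078, -0.0]
force: [0.7, 0.6, -1.4]
clock: 18.0
eef_pos: [0.5542, -0.0348, 0.0883]
ee_rot: [-0.0, 0.997, -0.078, -0.0]
force: [0.3, -0.1, -1.3]
clock: 18.3
eef_pos: [0.5542, -0.0348, 0.0864]
ee_rot: [-0.0, 0.997, -0.078, -0.0]
force: [0.6, 0.6, -1.2]
[0.04809414 0.00328566 0.03542204]
```

Expected contact at about 0.0836.

```bash

{
python3 -m pendant '[[0,0,0,-0.001,0,0,0],[0,0,0,-0.002,0,0,0],[0,0,0,-0.002,0,0,0]]'
python3 -m pendant '[[0,0,0,-0.0005,0,0,0],[0,0,0,-0.001,0,0,0],[0,0,0,-0.001,0,0,0]]'
python3 -m pendant '[[0,0,0,-0.0004,0,0,0],[0,0,0,-0.0004,0,0,0]]'
} | grep -v -e gap -e gripper
```

```text
clock: 18.6
eef_pos: [0.5542, -0.0348, 0.0844]
ee_rot: [-0.0, 0.997, -0.078, -0.0]
force: [0.8, -0.1, -2.0]
clock: 18.9
eef_pos: [0.5544, -0.0348, 0.0837]
ee_rot: [0.0, 0.997, -0.078, 0.0]
force: [0.4, -0.3, -0.2]
clock: 19.1
eef_pos: [0.5543, -0.0348, 0.0836]
ee_rot: [0.0, 0.997, -0.078, 0.0]
force: [-1.8, 0.3, 3.8]
```

```bash

{
python3 -m pendant '[[0.85,0,0,0.0003,0,0,0],[0.85,0,0,0.0003,0,0,0],[0.85,0,0,0.0003,0,0,0],[0.85,0,0,0.0003,0,0,0],[0.85,0,0,0.0003,0,0,0]]'
python3 -m pendant '[[0.9,0,0,0.01,0,0,0],[1,0,0,0.04,0,0,0],[1,0,0,0.08,0,0,0],[1,0,0,0.115,0,0,0]]'
python3 -m pendant '[[1,-0.015,-0.045,0,0,0,4],[1,-0.03,-0.09,0,0,0,8],[1,-0.045,-0.135,0,0,0,14],[1,-0.06,-0.18,0,0,0,20],[1,-0.075,-0.22,-0.02,0,0,26]]'
python3 -m pendant '[[1,-0.01,-0.015,-0.03,0,0,0],[1,-0.01,-0.015,-0.05,0,0,0],[1,-0.01,-0.015,-0.05,0,0,0]]'
python3 - <<'E'
from h import *
p=get_image('wrist'); o=observe()
print(o['eef_pos'],o['ee_rot'])
for t,z in dict(carrier_grip=.016,carrier_tab=.006,carrier=0).items():
    for r in landmark_of(t,p)[:3]: print(t,round(r['p'],2),np.round(r['at'],1),np.round(onz(p,r['at'],z),4))
h=cv2.cvtColor(p['color'],cv2.COLOR_RGB2HSV); m=cv2.inRange(h,(23,150,90),(34,255,255))
n,l,s,c=cv2.connectedComponentsWithStats(m)
for i in range(1,n):
    if s[i,4]>30: print('yel',s[i],np.round(onz(p,c[i][::-1],.006),4))
save(p,'w7.png')
E
}
```

```text
clock: 19.6
eef_pos: [0.5543, -0.0348, 0.0833]
ee_rot: [-0.0, 0.997, -0.078, -0.0]
force: [-0.3, -0.1, 0.3]
finger_gap: 0.836
gripper_force: 0.0
clock: 20.0
eef_pos: [0.5544, -0.0348, 0.2005]
ee_rot: [0.0, 0.997, -0.078, 0.0]
force: [0.9, -0.2, -0.8]
finger_gap: 0.987
gripper_force: 0.0
clock: 20.5
eef_pos: [0.4806, -0.2584, 0.1815]
ee_rot: [0.003, 0.989, 0.15, 0.003]
force: [0.3, -0.5, -0.6]
finger_gap: 0.998
gripper_force: 0.0
clock: 20.8
eef_pos: [0.4672, -0.2693, 0.1266]
ee_rot: [-0.002, 0.989, 0.147, -0.002]
force: [0.2, 0.6, 0.2]
finger_gap: 1.002
gripper_force: 0.0
[ 0.46847054 -0.26948057  0.1279698 ] [-1.07884984e-03  9.89015115e-01  1.47808105e-01 -8.38178452e-04]
carrier_grip 0.79 [222.  340.6] [ 0.4433 -0.2956  0.016 ]
carrier_tab 0.79 [270.8 341.7] [ 0.3835 -0.317   0.006 ]
carrier 0.87 [287.2 204.1] [ 0.3116 -0.1713  0.    ]
carrier 0.81 [211.5 338.1] [ 0.4478 -0.2922  0.    ]
yel [  0  98  15  22 233] [0.4568 0.0413 0.006 ]
```

```bash

python3 -m pendant '[[1,-0.012,-0.013,-0.03,0,0,1],[1,-0.023,-0.0255,-0.06,0,0,2],[1,-0.023,-0.0255,-0.09,0,0,2],[1,-0.023,-0.0255,-0.11,0,0,2],[1,-0.023,-0.0255,-0.116,0,0,2]]'
python3 -m pendant '[[0,0,0,0,0,0,0],[0,0,0,0,0,0,0],[0,0,0,0,0,0,0],[0,0,0,0,0,0,0],[0,0,0,0,0,0,0]]'
python3 -m pendant '[[0,0,0,0,0,0,0],[0,0,0,0,0,0,0],[0,0,0,0,0,0,0]]'
```

```text
clock: 21.5
eef_pos: [0.4465, -0.2947, 0.0118]
ee_rot: [-0.0, 0.986, 0.166, -0.0]
force: [-0.1, 0.2, 0.2]
finger_gap: 0.997
gripper_force: 0.0
clock: 22.0
eef_pos: [0.4467, -0.2956, 0.0132]
ee_rot: [0.001, 0.986, 0.165, 0.0]
force: [-1.0, 0.6, 0.8]
finger_gap: 0.635
gripper_force: 1.4
clock: 22.3
eef_pos: [0.4464, -0.2952, 0.0131]
ee_rot: [0.0, 0.986, 0.166, 0.0]
force: [-0.2, 1.7, 5.7]
finger_gap: 0.599
gripper_force: 30.0
```

```bash

{
python3 -m pendant '[[0,0,0,0.02,0,0,0],[0,0,0,0.06,0,0,0],[0,0,0,0.1,0,0,0],[0,0,0,0.14,0,0,0],[0,0,0,0.18,0,0,0]]'
python3 -m pendant '[[0,0.005,0.013,0,0,0,8],[0,0.01,0.026,0,0,0,16],[0,0.015,0.039,0,0,0,24],[0,0.02,0.052,0,0,0,32],[0,0.027,0.065,0,0,0,40]]'
python3 -m pendant '[[0,0.005,0.013,0,0,0,8],[0,0.01,0.026,0,0,0,16],[0,0.015,0.039,0,0,0,24],[0,0.02,0.052,0,0,0,32],[0,0.027,0.065,0,0,0,40]]'
python3 -m pendant '[[0,0.005,0.013,0,0,0,8],[0,0.01,0.026,0,0,0,16],[0,0.015,0.039,0,0,0,24],[0,0.02,0.052,0,0,0,32],[0,0.027,0.065,0,0,0,40]]'
python3 -m pendant '[[0,0.005,0.013,0,0,0,8],[0,0.01,0.026,0,0,0,16],[0,0.015,0.039,0,0,0,24],[0,0.02,0.052,0,0,0,32],[0,0.027,0.065,0,0,0,32]]'
python3 -m pendant '[[0,0,0,0,0,0,0],[0,0,0,0,0,0,0]]'
} | grep -v -e gap -e gripper
python3 - <<'E'
from h import *
o=observe();z0=o['eef_pos'][2]
print(o['eef_pos'],o['ee_rot'],o['force'])
p=get_image('wrist')
for t,z in dict(carrier_grip=.0029,carrier_tab=-.0071).items():
    for r in landmark_of(t,p)[:2]: print(t,round(r['p'],2),np.round(r['at'],1),np.round(onz(p,r['at'],z+z0),4))
save(p,'w8.png')
s=get_image('side');save(s,'s8.png')
a=cv2.resize(p['color'][100:340,200:450],(400,384),interpolation=2);b=cv2.resize(s['color'][120:250,230:365],(399,384),interpolation=2)
cv2.imwrite('pics/g.png',np.hstack([a,b])[:,:,::-1])
E
```

```text
clock: 22.8
eef_pos: [0.4457, -0.2949, 0.1935]
ee_rot: [-0.0, 0.986, 0.165, -0.0]
force: [-0.0, 0.3, -2.5]
clock: 23.3
eef_pos: [0.4727, -0.2294, 0.192]
ee_rot: [-0.001, 0.869, 0.495, -0.0]
force: [1.3, -1.3, -1.9]
clock: 23.8
eef_pos: [0.4997, -0.1644, 0.1918]
ee_rot: [-0.001, 0.647, 0.762, -0.0]
force: [0.3, 1.0, -1.8]
clock: 24.3
eef_pos: [0.5266, -0.0995, 0.1918]
ee_rot: [-0.001, 0.347, 0.938, -0.0]
force: [0.8, 0.2, -3.4]
clock: 24.8
eef_pos: [0.5538, -0.0346, 0.1918]
ee_rot: [-0.001, 0.078, 0.997, 0.0]
force: [-1.2, -0.0, -2.0]
clock: 25.0
eef_pos: [0.5541, -0.0352, 0.1921]
ee_rot: [-0.0, 0.079, 0.997, -0.0]
force: [-0.1, 0.1, -1.2]
[ 0.55410406 -0.03521216  0.19213729] [-3.82392561e-04  7.85775677e-02  9.96907910e-01 -1.96413060e-04] [-0.06275113  0.14524472 -1.20589599]
carrier_grip 0.56 [247.8 322.8] [ 0.5535 -0.0345  0.195 ]
carrier_grip 0.49 [126.5 326.5] [ 0.4822 -0.0212  0.195 ]
carrier_tab 0.88 [326.5 324.3] [ 0.6212 -0.0441  0.185 ]
carrier_tab 0.78 [ 37.8 143. ] [ 0.4226 -0.1097  0.185 ]
```

View pics/g.png

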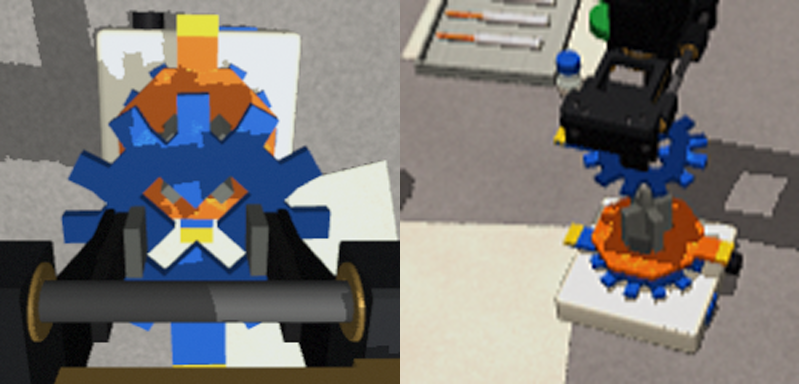

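The picture shows the divider flat on the first plate with its tab opposite the blue one, and the second blue plate held above, its tab the same way as the first. I lower it.

```bash

{
python3 -m pendant '[[0,0,0,-0.015,0,0,0],[0,0,0,-0.03,0,0,0],[0,0,0,-0.043,0,0,0],[0,0,0,-0.046,0,0,0]]'
python3 -m pendant '[[0,0,0,-0.002,0,0,0],[0,0,0,-0.004,0,0,0],[0,0,0,-0.004,0,0,0]]'
python3 -m pendant '[[0,0,0,-0.002,0,0,0],[0,0,0,-0.004,0,0,0],[0,0,0,-0.004,0,0,0]]'
python3 -m pendant '[[0,0,0,-0.002,0,0,0],[0,0,0,-0.004,0,0,0],[0,0,0,-0.004,0,0,0]]'
} | grep -v -e gap -e gripper
```

```text
clock: 25.6
eef_pos: [0.5531, -0.0354, 0.1449]
ee_rot: [-0.002, 0.079, 0.997, 0.0]
force: [-0.8, 0.5, -1.8]
clock: 25.9
eef_pos: [0.5546, -0.0354, 0.1427]
ee_rot: [0.0, 0.078, 0.997, -0.0]
force: [-0.2, -0.1, -2.3]
clock: 26.2
eef_pos: [0.5542, -0.0352, 0.1384]
ee_rot: [-0.0, 0.078, 0.997, 0.0]
force: [-0.1, 0.4, -1.6]
clock: 26.5
eef_pos: [0.5541, -0.0352, 0.1341]
ee_rot: [-0.0, 0.078, 0.997, 0.0]
force: [-0.0, 0.7, -1.1]
```

```bash

{
python3 -m pendant '[[0,0,0.0002,-0.001,0,0,0],[0,0,0.0003,-0.002,0,0,0],[0,0,0.0003,-0.003,0,0,0],[0,0,0.0003,-0.003,0,0,0]]'
python3 -m pendant '[[0,0,0,-0.001,0,0,0],[0,0,0,-0.002,0,0,0],[0,0,0,-0.002,0,0,0]]'
python3 -m pendant '[[0,0,0,-0.0005,0,0,0],[0,0,0,-0.0005,0,0,0]]'
} | grep -v -e gap -e gripper
```

```text
clock: 26.9
eef_pos: [0.5542, -0.035, 0.1313]
ee_rot: [-0.0, 0.078, 0.997, 0.0]
force: [-0.3, 0.7, -1.8]
clock: 27.2
eef_pos: [0.5542, -0.0349, 0.1293]
ee_rot: [-0.0, 0.078, 0.997, 0.0]
force: [0.2, 0.8, -1.6]
clock: 27.4
eef_pos: [0.5544, -0.035, 0.129]
ee_rot: [0.0, 0.078, 0.997, -0.0]
force: [-0.2, -0.7, -2.3]
```

```bash

{
python3 -m pendant '[[0,0,0,-0.0005,0,0,0],[0,0,0,-0.001,0,0,0],[0,0,0,-0.001,0,0,0]]'
python3 -m pendant '[[0,0,0,-0.0005,0,0,0],[0,0,0,-0.001,0,0,0],[0,0,0,-0.001,0,0,0]]'
python3 -c "
from h import *
print(observe()['moment'])"
} | grep -v -e gap -e gripper
```

```text
clock: 27.7
eef_pos: [0.554, -0.0348, 0.1278]
ee_rot: [-0.0, 0.078, 0.997, 0.0]
force: [-0.5, 0.1, -1.2]
clock: 28.0
eef_pos: [0.5541, -0.0348, 0.1267]
ee_rot: [-0.0, 0.078, 0.997, 0.0]
force: [-0.2, 1.5, -2.4]
[ 0.23196642 -0.02072564  0.03304834]
```

It is in the splines (below 0.1291) without resistance. Home is at about 0.1091.

```bash

{
python3 -m pendant '[[0,0,0,-0.002,0,0,0],[0,0,0,-0.004,0,0,0],[0,0,0,-0.006,0,0,0],[0,0,0,-0.006,0,0,0]]'
python3 -m pendant '[[0,0,0,-0.002,0,0,0],[0,0,0,-0.004,0,0,0],[0,0,0,-0.006,0,0,0],[0,0,0,-0.007,0,0,0]]'
python3 -m pendant '[[0,0,0,-0.001,0,0,0],[0,0,0,-0.002,0,0,0],[0,0,0,-0.003,0,0,0],[0,0,0,-0.003,0,0,0]]'
python3 -m pendant '[[0,0,0,-0.0005,0,0,0],[0,0,0,-0.001,0,0,0],[0,0,0,-0.001,0,0,0]]'
} | grep -v -e gap -e gripper
```

```text
clock: 28.4
eef_pos: [0.554, -0.0349, 0.1205]
ee_rot: [-0.0, 0.078, 0.997, 0.0]
force: [-0.4, 1.2, -2.6]
clock: 28.8
eef_pos: [0.5541, -0.0348, 0.1137]
ee_rot: [-0.0, 0.078, 0.997, 0.0]
force: [-0.7, 1.7, 0.2]
clock: 29.2
eef_pos: [0.5541, -0.0349, 0.1108]
ee_rot: [-0.0, 0.078, 0.997, 0.0]
force: [-0.9, 1.9, -0.8]
clock: 29.5
eef_pos: [0.5542, -0.0349, 0.1099]
ee_rot: [-0.0, 0.078, 0.997, 0.0]
force: [-1.5, 3.0, 0.2]
```

```bash

{
python3 -m pendant '[[0,-0.0002,0.0004,-0.0003,0,0,0],[0,-0.0002,0.0004,-0.0006,0,0,0],[0,-0.0002,0.0004,-0.0006,0,0,0]]'
python3 -m pendant '[[0,0,0,-0.0003,0,0,0],[0,0,0,-0.0006,0,0,0],[0,0,0,-0.0006,0,0,0]]'
python3 -m pendant '[[0,0,0,-0.0003,0,0,0],[0,0,0,-0.0003,0,0,0]]'
} | grep -v -e gap -e gripper
```

```text
clock: 29.8
eef_pos: [0.5542, -0.0348, 0.1093]
ee_rot: [0.0, 0.078, 0.997, -0.0]
force: [-0.7, 1.6, -1.3]
clock: 30.1
eef_pos: [0.5543, -0.0347, 0.1091]
ee_rot: [0.0, 0.078, 0.997, -0.0]
force: [-2.1, 2.4, 2.1]
clock: 30.3
eef_pos: [0.5544, -0.0347, 0.109]
ee_rot: [0.0, 0.078, 0.997, -0.0]
force: [-2.5, 2.7, 4.5]
```

Seated at 0.109. I let go, retreat and check.

```bash

{
python3 -m pendant '[[0.85,0,0,0.0003,0,0,0],[0.85,0,0,0.0003,0,0,0],[0.85,0,0,0.0003,0,0,0],[0.85,0,0,0.0003,0,0,0],[0.85,0,0,0.0003,0,0,0]]'
python3 -m pendant '[[0.9,0,0,0.01,0,0,0],[1,0,0,0.03,0,0,0],[1,0,0,0.06,0,0,0],[1,0,0,0.1,0,0,0]]'
python3 -m pendant '[[1,-0.01,-0.045,0.02,0,0,0],[1,-0.02,-0.09,0.02,0,0,0],[1,-0.03,-0.13,0.02,0,0,0],[1,-0.04,-0.17,0.02,0,0,0],[1,-0.05,-0.21,0.02,0,0,0]]'
}
python3 - <<'E'
from h import *
print(observe()['force'])
a=get_image('top')['color'][145:235,285:385];b=get_image('side')['color'][140:250,250:380]
cv2.imwrite('pics/i.png',np.hstack([cv2.resize(a,(400,360),interpolation=2),cv2.resize(b,(400,360),interpolation=2)])[:,:,::-1])
E
```

```text
clock: 30.8
eef_pos: [0.5543, -0.0347, 0.1086]
ee_rot: [0.0, 0.078, 0.997, -0.0]
force: [0.4, -0.1, -0.1]
finger_gap: 0.84
gripper_force: 0.0
clock: 31.2
eef_pos: [0.5529, -0.0343, 0.209]
ee_rot: [-0.002, 0.078, 0.997, 0.0]
force: [0.1, -0.5, 0.2]
finger_gap: 0.985
gripper_force: 0.0
clock: 31.7
eef_pos: [0.5036, -0.2462, 0.2298]
ee_rot: [0.001, 0.078, 0.997, -0.0]
force: [1.1, -0.5, 0.7]
finger_gap: 1.002
gripper_force: 0.0
[ 1.07616304 -0.46634713  0.68926916]
```

View pics/i.png

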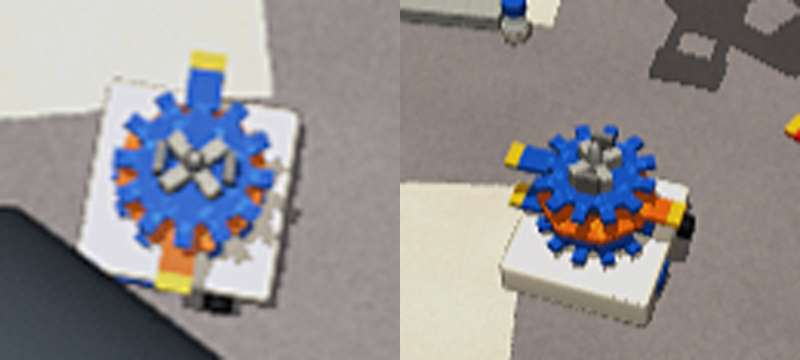

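The stack is flat: both blue tabs point the same way, the orange one the opposite way, and the arm is clear.

```bash
python3 -c "
from plant import *
print(finish_job())"
```

```text
the job is handed in; nothing more can be done
None
```

The drum is finished and handed in at about 32 s: the orange divider went on with its tab opposite the first blue plate's, then the second blue plate with its tab matching the first, both seated flat; measured contact forces stayed under about 10 N, and the gripper is open and clear.

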